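Tidy the spice row and hover the last jar over its place

ROBOT

A 7-joint arm with a two-finger parallel gripper is mounted at the origin on a cart in front of the work surface, level with it; the furniture and walls round the work are solid. World frame = base frame: x ahead of the robot, y to its left, z up, the work surface at z = 0. Lengths are in m, angles in rad, forces in N, time in s.
With the tool pointing down it reaches from about 0.425 to 0.95 m from the base axis. Payload 16.7 kg.
Tool frame: the origin (TCP) lies on the centre line of the jaws, within the pads' length; the fingertips stand 22 mm ahead of it and the grasp point (between the pads) lies 3 mm ahead of it; z points along the fingers, y is the line along which they close (so a half turn about z gives the same grasp; the last joint's range is limited). The gripper opens to 94 mm and grips with 3 to 60 N. Pads are 16 mm wide; open, the fingers measure 119 mm over their backs; the gripper's body (75 mm by 177 mm) begins 78 mm behind the grasp point.
Start: joints at [-1.313, 0.426, 0.074, 1.606, -0.034, 1.111, -0.067], TCP at [0.267, 0.62, 0.227] pointing down, gripper open.
Joint ranges: [-2.85, 2.85], [-0.5, 2.14], [-1.23, 1.37], [0.21, 2.46], [-1.02, 4.16], [0.16, 2.05], [-2.73, 2.73]. Speed limits (rad/s): [1.89, 1.89, 2.39, 2.39, 3.01, 3.01, 3.01].

INTERFACE

Orientations are given as a unit quaternion [w, x, y, z].
In Python, from cell import env gives the robot as it stands.
- The arm moves only by the shell command python3 -m inch 'ROWS' [FORCE]. ROWS is JSON, a list that holds one entry, the list of rows, each a list of 7 numbers: the opening, from 0 (shut) to 1 (fully open), then the shift along the world's x, y, z in units of 40 mm (1.0 is 40 mm), then the turn, a rotation vector about the world's x, y, z in degrees. In form: [[[fingers, tx, ty, tz, wx, wy, wz], ...]]. A call has 1 to 20 rows; each row shifts and turns the commanded pose from where the row before left it; what a row does not reach is not made up. A row lasts 1/12 s, in which the tool goes at most 41.7 mm and 7.16 degrees, less where a joint would pass 70% of its speed; a pose out of reach is approached as far as the arm can. A call is refused whole if a number of a shift passes 1 or a number of a turn 7.16, either way. A call with a gripper value outside its range is refused whole. The fingers move at their own pace and stop on an object; FORCE is the grip in N (left out, the last holds). Time passes only in rows, so rows that do not move let the fingers close. It gives the time, the measured TCP pose, the force, the opening and the grip force at its end, in the units of the state.
- env.sense(): the state, without advancing time (a new reading comes with each control period).
- env.grab_frame(name): name is "scene" or "top" or "wrist"; returns a dict with "frame" (420x560x3 uint8, blue, green, red), "range_z" (420x560 float32, m along the optical axis (not along the pixel's ray), 0 where there is no reading), "fx", "fy", "cx", "cy" (pixels), "rvec" (rotation vector, rad) and "tvec" (3), from world to camera coordinates, as OpenCV has them. Camera axes: x right, y down, z forward; pixel columns grow to the right and rows downward; lengths in m; the calibration is good to about 2 mm. A picture is of the moment at which its call begins.
- env.sign_off(): hands the job in; it is judged then, once.
The state is a dict: "time": time; "joints": joint angles; "qd": joint speeds; "tau": joint torques, N m; "tool_pos": TCP position; "tool_rot": TCP orientation; "ft_force": force on the tool from outside, world axes, zero at the start; "torque": the same for the moment, N m; "gripper_width": finger opening in m; "grasp_force": force on a finger pad.
Only numpy, scipy, OpenCV 4.12 (cv2) and the standard library are available. Lean on these libraries where they do the work, as an engineer would, in place of code of your own. Each camera call takes 0.05 s, during which the arm holds its last target. There are 200 camera calls.

TASK

Tidy the spice jars into the row in the wooden rack: first set the red-lidded jar upright on the red pad in its bay and let go of it, leaving the green-lidded jar in its place on the green pad. Then lift the yellow-lidded jar across and keep it hovering upright about 2 cm above the middle of the yellow pad, touching neither pad, rack nor the other jars and never setting it down there: I want to wipe under it, so finish while still holding it in the gripper. Leave the candle and the pepper shaker where they stand.

Things in the scene. Friction and masses are not known exactly. Their poses are not given: they have to be found in the camera images.
- rack: Fixed low beech spice rack, 76 mm (x) by 204 mm (y, long). Three bays along y, centres 62 mm apart (y -62, 0, 62 mm), each 60 (x) by 56 (y) mm inside, floor 10 mm above the worktop. Long rails rise to 28 mm, end panels to 38, dividers to 24 mm above the worktop. Jars in a full row stand 16 mm apart: grip with the fingers closing along the rack's x axis. Origin: centre of underside.
- red_pad: The red pad, a 54x52x2 mm plastic liner lying fixed in one of the rack's three bays; which bay varies. Origin: centre of its underside, so its upper face is 2 mm above the origin; x and y axes parallel to the rack's.
- green_pad: The green pad, a 54x52x2 mm plastic liner lying fixed in one of the rack's three bays; which bay varies. Origin: centre of its underside, so its upper face is 2 mm above the origin; x and y axes parallel to the rack's.
- yellow_pad: The yellow pad, a 54x52x2 mm plastic liner lying fixed in one of the rack's three bays; which bay varies. Origin: centre of its underside, so its upper face is 2 mm above the origin; x and y axes parallel to the rack's.
- red_jar: Spice jar with a red lid, loose, clear body, 45 mm across and 109 mm tall, about 110 g (its mass varies by about a third); the lid is a 44 mm wide cylinder that makes up the top 20 mm. Origin: centre of its underside; z up. Starts on the hob cover right of the rack.
- yellow_jar: Spice jar with a yellow lid, loose, clear body, 44 mm across and 100 mm tall, about 110 g (its mass varies by about a third); the lid is a 43 mm wide cylinder that makes up the top 20 mm. Origin: centre of its underside; z up. Starts on the hob cover beside the red-lidded one; which of them is nearer the rack varies.
- green_jar: Spice jar with a green lid, loose, clear body, 46 mm across and 106 mm tall, about 110 g (its mass varies by about a third); the lid is a 45 mm wide cylinder that makes up the top 20 mm. Origin: centre of its underside; z up. Already stands on the green pad in the rack; stays there.
- hob_cover_1: Round flat hob cover, 190 mm across, brown with a speckled light top, fixed on the hob; its flat top is 24 mm above its origin, 36 mm above the worktop. The red- and yellow-lidded jars start on it. Mind the wall cupboard left of it: its lower front edge, 0.51 m above the worktop, runs 0.1 to 0.16 m behind the middle of the rack; keep the wrist on the robot's side of it.
- candle: Plain green pillar candle, 52 mm across, 144 mm tall, loose, standing between the jars and the rack; to be left alone. Origin: centre of its underside.
- pepper: Pepper shaker with a grey top, 44 mm across, 90 mm tall, loose, standing between the jars and the rack, nearer the robot than the candle; to be left alone. Origin: centre of its underside.

How it is judged:
On the way:
1. the red-lidded jar stands upright on the red pad, let go (horizontal distance between red_jar and red_pad below 0.014 m and z of red_jar in the frame of red_pad between -0.003 and 0.006 m and angle between red_jar's own z axis and vertical below 0.1 rad and contact force between red_jar and the fingers below 0.1 N and linear speed of red_jar below 0.03 m/s), for 0.3 s.
At the end, for the whole second after the job is handed in: Red and green jars stand upright (0.1 rad) on their own pads, centred within 14 mm, the red let go and at rest. The yellow jar is gripped, still, upright (0.12 rad), centred within 14 mm over its pad, underside 8 to 35 mm above the pad, touching no rack, pad or jar (all of step 1 and horizontal distance between green_jar and green_pad below 0.014 m and z of green_jar in the frame of green_pad between -0.003 and 0.006 m and angle between green_jar's own z axis and vertical below 0.1 rad and z of yellow_jar in the frame of yellow_pad between 0.01 and 0.037 m and horizontal distance between yellow_jar and yellow_pad below 0.014 m and angle between yellow_jar's own z axis and vertical below 0.12 rad and linear speed of yellow_jar below 0.02 m/s and contact force between yellow_jar and the fingers above 0.5 N and contact force between yellow_jar and rack below 0.2 N and contact force between yellow_jar and yellow_pad below 0.2 N and contact force between yellow_jar and red_jar below 0.2 N and contact force between yellow_jar and green_jar below 0.2 N); the arm keeps its last pose, push and grip.
It fails at once if the yellow-lidded jar is set down on the yellow pad (contact force between yellow_jar and yellow_pad above 1 N).
It fails at once if the green-lidded jar is displaced by more than 20 mm or tipped (distance of green_jar from where it was at the start of the episode above 0.02 m or angle between green_jar's own z axis and vertical above 0.35 rad).
It fails at once if the candle is displaced by more than 20 mm or tipped (distance of candle from where it was at the start of the episode above 0.02 m or angle between candle's own z axis and vertical above 0.3 rad).
It fails at once if the pepper is displaced by more than 20 mm or tipped (distance of pepper from where it was at the start of the episode above 0.02 m or angle between pepper's own z axis and vertical above 0.3 rad).
It also fails if it takes over 59 s, if anything falls off the work surface, if the arm or the gripper's body presses on something with over 40 N, if the wrist force passes 120 N, or if a joint passes its speed limit or range.

## Working session

There is one attempt and no reset: what is moved stays moved. The work goes in short steps, Python scripts to look and compute and a shell command to move; the robot and the scene stay as the last step left them, time stands still between calls to the robot, and variables do not carry over. Pictures are saved under pics/ and viewed, at most 10 in all, crops included, and the job is handed in when it is done.

```bash
mkdir -p pics; ls; python3 - <<'E'
from cell import env
import cv2,numpy as np
s=env.sense();print({k:np.round(v,3).tolist() for k,v in s.items()})
for n in("scene","top"):
    f=env.grab_frame(n);cv2.imwrite(f"pics/{n}0.png",f["frame"]);np.savez(f"{n}0.npz",**f)
    R=cv2.Rodrigues(np.array(f["rvec"],float))[0];print(n,-R.T@np.array(f["tvec"]).ravel(),R[2])
E
```

```text
pics
{'time': 0.0, 'joints': [-1.314, 0.427, 0.074, 1.607, -0.034, 1.111, -0.067], 'qd': [0.0, -0.001, 0.001, -0.001, -0.001, 0.001, -0.001], 'tau': [-0.0, -93.583, 3.666, -45.42, -0.049, 0.02, 0.0], 'tool_pos': [0.267, 0.62, 0.227], 'tool_rot': [-0.0, 0.202, 0.979, -0.001], 'ft_force': [-0.368, 1.315, -0.685], 'torque': [0.03, 0.042, 0.035], 'grasp_force': 0.0, 'gripper_width': 0.094}
scene [ 0.0692663  -0.40382653  0.60134585] [ 0.50030277  0.60263879 -0.62171024]
top [0.30663635 0.10811505 0.90811546] [ 0.20731882  0.02209436 -0.9780239 ]
```

View pics/scene0.png

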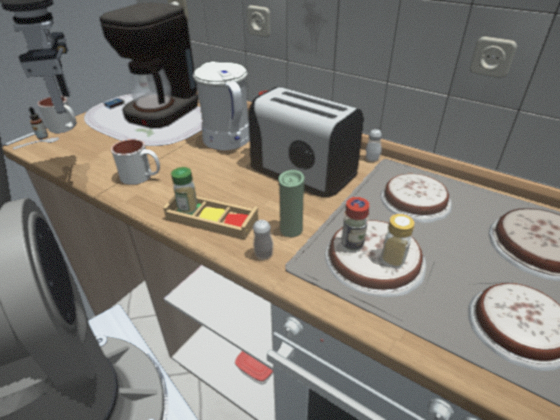

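View pics/top0.png

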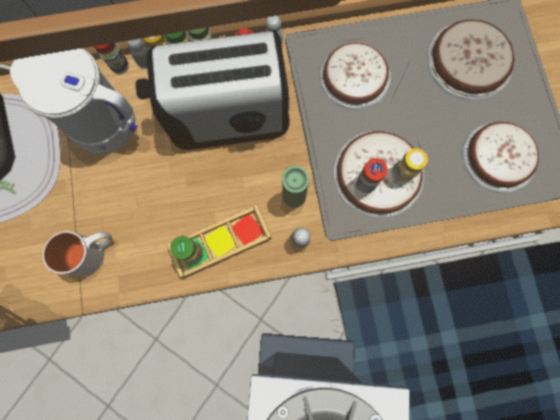

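The scene view shows the red jar lid at (357,208), yellow lid at (401,224), candle (291,200), pepper (263,238), green jar (183,190), yellow pad (212,214) and red pad (236,219). The top view has the red lid at (375,168), yellow (415,159), green (182,247), yellow pad (219,240), red pad (247,230), candle (294,182) and pepper (301,238).

```bash
cat > h.py <<'E'
import cv2,numpy as np
def cam(f):
    R=cv2.Rodrigues(np.array(f["rvec"],float))[0];t=np.array(f["tvec"],float).ravel();return R,t
def world(f):
    R,t=cam(f);z=f["range_z"];v,u=np.mgrid[:z.shape[0],:z.shape[1]]
    P=np.stack([(u-f["cx"])/f["fx"]*z,(v-f["cy"])/f["fy"]*z,z],-1)
    return (P-t)@R
def ray(f,u,v,h):
    R,t=cam(f);d=np.stack([(np.asarray(u,float)-f["cx"])/f["fx"],(np.asarray(v,float)-f["cy"])/f["fy"],np.ones_like(np.asarray(u,float))],-1)@R
    c=-R.T@t;return c+d*((h-c[2])/d[...,2])[...,None]
def mask(f,col,box=None):
    h=cv2.cvtColor(f["frame"],cv2.COLOR_BGR2HSV);H,S,V=[h[...,i].astype(int) for i in range(3)]
    m={"red":((H<8)|(H>172))&(S>150)&(V>80),"yellow":(H>20)&(H<34)&(S>150)&(V>120),"green":(H>50)&(H<80)&(S>120)&(V>40),"candle":(H>50)&(H<85)&(S>40)&(S<140)}[col]
    if box is not None:
        b=np.zeros(m.shape,bool);b[box[1]:box[3],box[0]:box[2]]=1;m=m&b
    return m
def tri(fs,uvs):
    A=[];b=[]
    for f,(u,v) in zip(fs,uvs):
        R,t=cam(f)
        for q,r,k,c,F in((u,0,0,f["cx"],f["fx"]),(v,1,1,f["cy"],f["fy"])):
            n=(q-c)/F;A.append(n*R[2]-R[r]);b.append(t[r]-n*t[2])
    x,r,_,_=np.linalg.lstsq(np.array(A),np.array(b),rcond=None);return x,np.sqrt(r)
E
python3 - <<'E'
from h import *
F={n:dict(np.load(n+"0.npz")) for n in("scene","top")}
B={"scene":dict(redlid=("red",340,192,375,222),yellid=("yellow",385,208,418,240),greenlid=("green",168,160,198,185),yelpad=("yellow",195,200,228,228),redpad=("red",220,208,252,232),candle=("candle",275,165,308,240)),
"top":dict(redlid=("red",360,150,392,190),yellid=("yellow",400,142,432,176),greenlid=("green",166,230,200,262),yelpad=("yellow",200,220,240,262),redpad=("red",230,212,265,250),candle=("candle",278,162,312,210))}
for k in B["top"]:
    c=[]
    for n in F:
        f=F[n];b=B[n][k];m=mask(f,b[0],b[1:]);P=world(f)[m&(f["range_z"]>0)]
        zt=np.percentile(P[:,2],97);T=P[P[:,2]>zt-.006]
        ys,xs=np.nonzero(m);c.append((xs.mean(),ys.mean()))
        (x,y),r=cv2.minEnclosingCircle(T[:,:2].astype(np.float32));print(k,n,m.sum(),"ztop %.4f"%zt,"mean",T.mean(0).round(4),"circ %.4f %.4f r%.4f"%(x,y,r),"minrect",cv2.minAreaRect(T[:,:2].astype(np.float32)))
    print("   tri",[np.round(q,4) for q in tri([F["scene"],F["top"]],c)])
f=F["top"];W=world(f)
# pepper & high things near path: height map
for nm,b in dict(pepper=(288,224,315,252)).items():
    P=W[b[1]:b[3],b[0]:b[2]].reshape(-1,3);P=P[P[:,2]>.06];print(nm,P.max(0),P.min(0),P[P[:,2]>P[:,2].max()-.01].mean(0))
P=W[45:150,150:285].reshape(-1,3);P=P[P[:,2]>.1];print("toaster",P.max(0),P.min(0))
# rack wood: points z .02-.045 in region
P=W[205:280,165:275].reshape(-1,3);P=P[(P[:,2]>.018)&(P[:,2]<.045)];print("rack",len(P),cv2.minAreaRect(P[:,:2].astype(np.float32)),np.percentile(P[:,2],[50,95]))
P=W[140:205,345:420].reshape(-1,3);P=P[(P[:,2]>.02)&(P[:,2]<.05)];print("cover",np.median(P[:,2]),P.mean(0))
E
```

```text
redlid scene 101 ztop 0.1457 mean [ 0.5507 -0.0513  0.1443] circ 0.5564 -0.0482 r0.0203 minrect ((0.5557081699371338, -0.04941200464963913), (0.03667375445365906, 0.03777441382408142), 8.044981002807617)
redlid top 248 ztop 0.1472 mean [ 0.554  -0.0476  0.1449] circ 0.5561 -0.0483 r0.0213 minrect ((0.5555339455604553, -0.047620199620723724), (0.04064923897385597, 0.03991098701953888), 25.640663146972656)
   tri [array([ 0.5549, -0.0483,  0.1402]), array([0.])]Traceback (most recent call last):
  File "<stdin>", line 9, in <module>
    return _quantile_unchecked(
        a, q, axis, out, overwrite_input, method, keepdims, weights)
    return _ureduce(a,
                    func=_quantile_ureduce_func,
    ...<5 lines>...
                    overwrite_input=overwrite_input,
                    method=method)
    r = func(a, **kwargs)
    result = _quantile(arr,
                       quantiles=q,
    ...<2 lines>...
                       out=out,
                       weights=wgt)
    slices_having_nans = np.isnan(arr[-1, ...])
                                  ~~~^^^^^^^^^
IndexError: index -1 is out of bounds for axis 0 with size 0
```

```bash
sed -i 's/(H>20)&(H<34)&(S>150)&(V>120)/(H>14)\&(H<36)\&(S>130)\&(V>110)/' h.py
cat > m.py <<'E'
from h import *
F={n:dict(np.load(n+"0.npz")) for n in("scene","top")}
hs=cv2.cvtColor(F["scene"]["frame"],cv2.COLOR_BGR2HSV);print(hs[222,395:410].tolist()[::4],hs[230,401])
B={"scene":dict(yellid=("yellow",385,208,418,240),greenlid=("green",168,160,198,185),yelpad=("yellow",195,200,228,228),redpad=("red",220,208,252,232),candle=("candle",275,165,308,240)),
"top":dict(yellid=("yellow",400,142,432,176),greenlid=("green",166,230,200,262),yelpad=("yellow",200,220,240,262),redpad=("red",230,212,265,250),candle=("candle",278,162,312,210))}
for k in B["top"]:
    c=[]
    for n in F:
        f=F[n];b=B[n][k];m=mask(f,b[0],b[1:]);P=world(f)[m&(f["range_z"]>0)]
        if not len(P): print(k,n,"none");continue
        zt=np.percentile(P[:,2],97);T=P[P[:,2]>zt-.006]
        ys,xs=np.nonzero(m);c.append((xs.mean(),ys.mean()))
        (x,y),r=cv2.minEnclosingCircle(T[:,:2].astype(np.float32));print(k,n,m.sum(),"ztop %.4f"%zt,"mean",T.mean(0).round(4),"circ %.4f %.4f r%.4f"%(x,y,r),"rect",[np.round(q,4) for q in cv2.minAreaRect(T[:,:2].astype(np.float32))])
    if len(c)==2: print("   tri",[np.round(q,4) for q in tri([F["scene"],F["top"]],c)])
f=F["top"];W=world(f)
for nm,b in dict(pepper=(288,224,315,252)).items():
    P=W[b[1]:b[3],b[0]:b[2]].reshape(-1,3);P=P[P[:,2]>.06];print(nm,P.max(0),P.min(0),P[P[:,2]>P[:,2].max()-.01].mean(0))
P=W[45:150,150:285].reshape(-1,3);P=P[P[:,2]>.1];print("toaster",P.max(0),P.min(0))
P=W[205:280,165:275].reshape(-1,3);P=P[(P[:,2]>.018)&(P[:,2]<.045)];print("rack",len(P),cv2.minAreaRect(P[:,:2].astype(np.float32)),np.percentile(P[:,2],[50,95]))
P=W[140:205,345:420].reshape(-1,3);P=P[(P[:,2]>.02)&(P[:,2]<.05)];print("cover",np.median(P[:,2]),P.mean(0))
E
python3 m.py
```

```text
[[26, 57, 227], [75, 2, 238], [38, 4, 233], [90, 2, 237]] [ 21 103 106]
yellid scene 17 ztop 0.1365 mean [ 0.5776 -0.1272  0.1351] circ 0.5831 -0.1268 r0.0179 rect [array([ 0.5786, -0.1283]), array([0.0202, 0.0353]), np.float64(17.2075)]
yellid top 211 ztop 0.1383 mean [ 0.5847 -0.1255  0.1355] circ 0.5861 -0.1264 r0.0215 rect [array([ 0.586 , -0.1262]), array([0.041 , 0.0409]), np.float64(27.8868)]
   tri [array([ 0.5849, -0.1256,  0.1302]), array([0.0023])]
greenlid scene 1 ztop 0.1165 mean [0.377  0.3095 0.1165] circ 0.3770 0.3095 r0.0001 rect [array([0.377 , 0.3095]), array([0., 0.]), np.float64(0.0)]
greenlid top 162 ztop 0.1198 mean [0.3842 0.2978 0.1175] circ 0.3839 0.2996 r0.0196 rect [array([0.3847, 0.3003]), array([0.035 , 0.0345]), np.float64(61.4684)]
   tri [array([0.3787, 0.2975, 0.1231]), array([0.0091])]
yelpad scene 200 ztop 0.0129 mean [0.4198 0.2554 0.0111] circ 0.4212 0.2568 r0.0283 rect [array([0.4202, 0.2585]), array([0.043 , 0.0482]), np.float64(30.329)]
yelpad top 666 ztop 0.0209 mean [0.414  0.2488 0.02  ] circ 0.4132 0.2474 r0.0343 rect [array([0.4155, 0.244
[... 550 characters left out ...]
 0.1016 r0.0259 rect [array([0.5279, 0.1007]), array([0.0477, 0.0486]), np.float64(75.9891)]
candle top 527 ztop 0.1425 mean [0.5305 0.1017 0.1396] circ 0.5262 0.1004 r0.0249 rect [array([0.5257, 0.1006]), array([0.0478, 0.0452]), np.float64(3.7592)]
   tri [array([0.5282, 0.1011, 0.1261]), array([0.002])]
pepper [0.44490254 0.10811505 0.90811546] [0.30663635 0.06213406 0.06003965] [0.30663635 0.10811505 0.90811546]
toaster [0.78169548 0.39454886 0.90811546] [0.30663635 0.10811505 0.10010255]
rack 1246 ((0.413631796836853, 0.2478836476802826), (0.0768289715051651, 0.20440717041492462), 29.03387451171875) [0.02773703 0.03878528]
cover 0.039368674007332204 [ 0.58386145 -0.07598866  0.03899595]
```

```bash
python3 - <<'E'
from h import *
f=dict(np.load("top0.npz"));W=world(f);ok=f["range_z"]>0
def box(n,b,z):
    m=np.zeros_like(ok);m[b[1]:b[3],b[0]:b[2]]=1;P=W[m&ok&(W[...,2]>z)];print(n,len(P),P.min(0).round(3),P.max(0).round(3), P[P[:,2]>P[:,2].max()-.02].mean(0).round(3))
box("pepper",(285,220,318,256),.05);box("kettle",(10,45,140,150),.1);box("toaster",(140,28,290,150),.1)
box("all>0.2",(140,28,560,300),.2);box("mug",(40,225,115,285),.05)
E
python3 -m inch '[[[1,0,-0.2,0.6,0,0,-1],[1,0,-0.4,0.6,0,0,-2],[1,0,-0.8,0.4,0,0,-2]]]' 15
```

```text
pepper 271 [0.412 0.062 0.05 ] [0.445 0.097 0.092] [0.428 0.08  0.085]
kettle 7659 [0.522 0.315 0.1  ] [0.799 0.636 0.539] [0.53  0.373 0.526]
toaster 12283 [0.557 0.125 0.1  ] [0.858 0.441 0.532] [0.563 0.252 0.521]
all>0.2 354 [0.557 0.213 0.514] [0.573 0.275 0.532] [0.563 0.252 0.521]
mug 1183 [0.319 0.467 0.05 ] [0.407 0.575 0.097] [0.365 0.526 0.087]
time: 0.35
tool_pos: [0.2663, 0.5654, 0.2922]
tool_rot: [-0.0, 0.244, 0.97, 0.0]
ft_force: [1.0, -0.3, 0.4]
gripper_width: 0.0935
grasp_force: 0.0
```

```bash
python3 -m inch '[[[1,0.37,-0.9,0,0,0,-1.6],[1,0.37,-0.9,0,0,0,-1.6],[1,0.37,-0.9,0,0,0,-1.6],[1,0.37,-0.9,0,0,0,-1.6],[1,0.37,-0.9,0,0,0,-1.6],[1,0.37,-0.9,0,0,0,-1.6],[1,0.37,-0.9,0,0,0,-1.6],[1,0.37,-0.9,0,0,0,-1.6],[1,0.37,-0.9,0,0,0,-1.6],[1,0.37,-0.9,0,0,0,-1.6],[1,0.37,-0.9,0,0,0,-1.6],[1,0.37,-0.9,0,0,0,-1.6],[1,0.37,-0.9,0,0,0,-1.6],[1,0.4,-0.6,0,0,0,-1.6],[1,0.4,-0.6,0,0,0,-1.6],[1,0.4,-0.6,0,0,0,-1.6],[1,0.4,-0.6,0,0,0,-1.6],[1,0.4,-0.4,0,0,0,-1.6],[1,0.4,-0.4,0,0,0,-1.6],[1,0,0,0,0,0,0]]]'
cat > w.py <<'E'
import sys
from cell import env
from h import *
from scipy.spatial.transform import Rotation as Ro
def st():
    s=env.sense();w,x,y,z=s["tool_rot"];R=Ro.from_quat([x,y,z,w]).as_matrix()
    print("t %.2f"%s["time"],"tcp",np.round(s["tool_pos"],4),"yawY %.1f"%np.degrees(np.arctan2(R[1,1],R[0,1])),"z",R[:,2].round(3),"w %.4f g %.1f"%(s["gripper_width"],s["grasp_force"]),"J",np.round(s["joints"],2),"F",np.round(s["ft_force"],1));return s
if __name__=="__main__":
    st()
    for n in sys.argv[2:]:
        f=env.grab_frame(n);np.savez(f"{n}{sys.argv[1]}.npz",**f);cv2.imwrite(f"pics/{n}{sys.argv[1]}.png",f["frame"])
E
python3 w.py 1 wrist
```

```text
time: 2.02
tool_pos: [0.5572, -0.0353, 0.2912]
tool_rot: [0.001, 0.492, 0.87, -0.001]
ft_force: [-1.1, 0.0, -1.0]
gripper_width: 0.0936
grasp_force: 0.0
t 2.02 tcp [ 0.5572 -0.0353  0.2912] yawY 31.0 z [ 0.    -0.002 -1.   ] w 0.0936 g 0.0 J [-0.61  0.2   0.66  1.82 -0.13  1.16  0.63] F [-1.1  0.  -1. ]
```

View pics/wrist1.png

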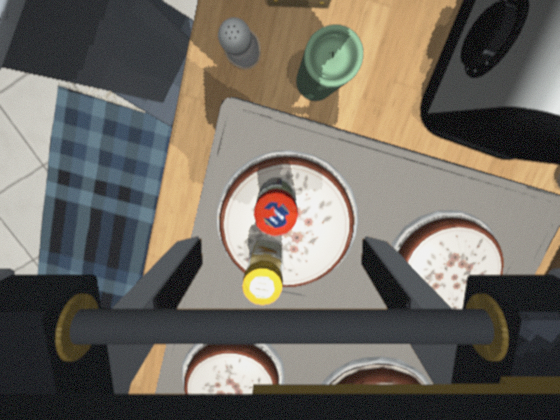

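The wrist view shows the red lid at (275,213), the yellow lid at (263,287) and the candle at (332,57), with the fingers on either side at (180,270) and (385,270).

```bash
python3 - <<'E'
from h import *
f=dict(np.load("wrist1.npz"));t=dict(np.load("top0.npz"))
for c,b,tb,h in(("red",(250,188,302,238),(360,150,392,190),.145),("yellow",(238,262,288,310),(400,142,432,176),.136)):
    def top(f,b):
        m=mask(f,c,b).astype(np.uint8);cs,_=cv2.findContours(m,0,2);k=np.vstack(cs);return cv2.minEnclosingCircle(k)
    (u,v),r=top(f,b);(U,V),r2=top(t,tb)
    print(c,"wrist",u,v,r,ray(f,u,v,h).round(4),"top",ray(t,U,V,h).round(4),"tri",tri([f,t],[(u,v),(U,V)]))
E
```

```text
red wrist 274.98663330078125 212.14794921875 22.70248031616211 [ 0.5561 -0.0454  0.145 ] top [ 0.5558 -0.0471  0.145 ] tri (array([ 0.55656283, -0.04693107,  0.14206868]), array([0.00116986]))
yellow wrist 262.8787841796875 282.242431640625 22.20263671875 [ 0.5852 -0.1197  0.136 ] top [ 0.5855 -0.1256  0.136 ] tri (array([ 0.59027396, -0.12950785,  0.11835978]), array([0.00283845]))
```

```bash
python3 -m inch '[[[1,-0.03,-0.3,-0.3,0,0,-2],[1,0,0,-0.6,0,0,0],[1,0,0,-0.6,0,0,0],[1,0,0,-0.6,0,0,0],[1,0,0,-0.6,0,0,0],[1,0,0,-0.6,0,0,0],[1,0,0,-0.6,0,0,0],[1,0,0,-0.5,0,0,0],[1,0,0,-0.15,0,0,0],[1,0,0,0,0,0,0],[0.3,0,0,0,0,0,0],[0.3,0,0,0,0,0,0],[0.3,0,0,0,0,0,0],[0.3,0,0,0,0,0,0],[0.3,0,0,0,0,0,0],[0.3,0,0,0,0,0,0]]]' 15; python3 w.py 2
```

```text
time: 3.4
tool_pos: [0.5545, -0.044, 0.1099]
tool_rot: [0.0, 0.505, 0.863, 0.0]
ft_force: [-0.2, 0.0, 0.6]
gripper_width: 0.0572
grasp_force: 0.0
t 3.40 tcp [ 0.5545 -0.044   0.1099] yawY 29.3 z [ 0.001  0.    -1.   ] w 0.0572 g 0.0 J [-0.5   0.42  0.58  2.01 -0.32  0.8   0.78] F [-0.2  0.   0.6]
```

```bash
python3 -m inch '[[[0.55,0.03,-0.08,0,0,0,0],[0.3,0,0,0,0,0,0],[0.3,0,0,0,0,0,0],[0.3,0,0,0,0,0,0],[0.3,0,0,0,0,0,0],[0.3,0,0,0,0,0,0],[0.3,0,0,0,0,0,0]]]' 15; python3 w.py 2
```

```text
time: 3.98
tool_pos: [0.5555, -0.0474, 0.1095]
tool_rot: [0.0, 0.505, 0.863, -0.0]
ft_force: [0.7, -0.7, 2.6]
gripper_width: 0.044
grasp_force: 15.0
t 3.98 tcp [ 0.5555 -0.0474  0.1095] yawY 29.3 z [ 0. -0. -1.] w 0.0440 g 15.0 J [-0.49  0.43  0.58  2.   -0.32  0.8   0.78] F [ 0.7 -0.7  2.6]
```

```bash
python3 -m inch '[[[0.3,0,0,0.2,0,0,0],[0.3,0,0,0.4,0,0,0],[0.3,0,0,0.6,0,0,0],[0.3,0,0,0.6,0,0,0],[0.3,0,0,0.6,0,0,0],[0.3,0,0,0.6,0,0,0],[0.3,-0.1,0.1,0.4,0,0,0],[0.3,-0.3,0.4,0.2,0,0,0],[0.3,-0.3,0.5,0,0,0,0],[0.3,-0.3,0.6,0,0,0,0],[0.3,-0.3,0.6,0,0,0,0],[0.3,-0.3,0.6,0,0,0,0],[0.3,-0.3,0.6,0,0,0,0],[0.3,-0.3,0.6,0,0,0,0],[0.3,-0.2,0.6,0,0,0,0],[0.3,-0.2,0.6,0,0,0,0],[0.3,-0.1,0.4,0,0,0,0],[0.3,-0.1,0.2,0,0,0,0],[0.3,0,0.2,0,0,0,0],[0.3,0,0,0,0,0,0]]]'; python3 w.py 3 wrist top
```

```text
time: 5.65
tool_pos: [0.4434, 0.1935, 0.2536]
tool_rot: [-0.0, 0.505, 0.863, 0.0]
ft_force: [1.2, 0.0, -2.2]
gripper_width: 0.0441
grasp_force: 15.0
t 5.65 tcp [0.4434 0.1935 0.2536] yawY 29.3 z [-0.  0. -1.] w 0.0441 g 15.0 J [-0.99  0.08  0.47  2.01 -0.04  1.06  0.02] F [ 1.2  0.  -2.2]
```

View pics/wrist3.png

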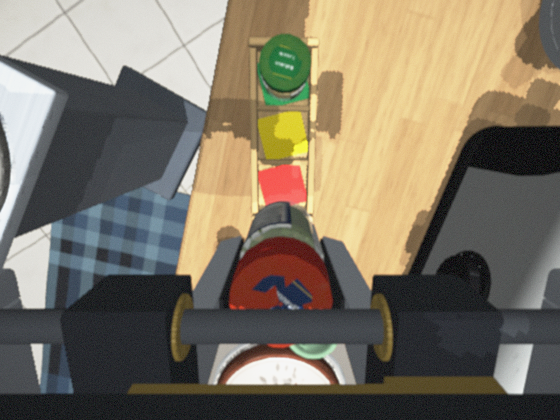

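The wrist view shows the rack row in line: green lid at (285,62), yellow pad at (283,135), and red pad at (282,185), partly hidden by the held jar whose lid is at (281,275).

```bash
python3 - <<'E'
from h import *
f=dict(np.load("wrist3.npz"));t=dict(np.load("top0.npz"))
def rect(f,c,b,h):
    m=mask(f,c,b).astype(np.uint8);ys,xs=np.nonzero(m);P=ray(f,xs,ys,h)[:,:2].astype(np.float32);return P.mean(0),cv2.minAreaRect(P),(xs.mean(),ys.mean())
a=rect(f,"yellow",(250,100,315,165),.012);b=rect(t,"yellow",(200,220,240,262),.012);print(a);print(b,"tri",tri([f,t],[a[2],b[2]]))
print("redpad wrist",rect(f,"red",(255,160,310,210),.012)); print("redpad top",rect(t,"red",(230,212,265,250),.012))
print("green lid wrist",rect(f,"green",(255,30,312,88),.118)[:2])
# held jar lid in the new top view
g=dict(np.load("top3.npz"));m=mask(g,"red")&(world(g)[...,2]>.2);P=world(g)[m]
print(m.sum(),np.percentile(P[:,2],[3,97]) if len(P) else None,P.mean(0) if len(P) else None)
W=world(f);ok=f["range_z"]>0
m=np.zeros_like(ok);m[20:230,240:330]=1;P=W[m&ok&(W[...,2]>.02)&(W[...,2]<.045)];print("rack wrist",len(P),cv2.minAreaRect(P[:,:2].astype(np.float32)))
E
```

```text
(array([0.4135327 , 0.24971688], dtype=float32), ((0.4140673875808716, 0.24965515732765198), (0.05555339530110359, 0.053194742649793625), 43.42909240722656), (np.float64(282.48496993987976), np.float64(134.72094188376752)))
(array([0.41456857, 0.248309  ], dtype=float32), ((0.4166475236415863, 0.24595005810260773), (0.058247160166502, 0.06170706823468208), 44.37879943847656), (np.float64(220.04204204204206), np.float64(240.86036036036037))) tri (array([0.41422313, 0.2493421 , 0.00833336]), array([0.00123214]))
redpad wrist (array([0.43914685, 0.19891928], dtype=float32), ((0.44162777066230774, 0.1985364854335785), (0.059120818972587585, 0.046643976122140884), 32.42292785644531), (np.float64(280.3921887713588), np.float64(181.65419039869812)))
redpad top (array([0.44431224, 0.19326353], dtype=float32), ((0.44456708431243896, 0.1939830482006073), (0.05340670049190521, 0.0506286695599556), 41.84621810913086), (np.float64(247.16485507246378), np.float64(229.07608695652175)))
green lid wrist (array([0.38434702, 0.3032207 ], dtype=float32), ((0.38377848267555237, 0.3035336434841156), (0.04295391961932182, 0.040281351655721664), 29.340391159057617))
5 [0.51528554 0.51794604] [0.54660345 0.31198871 0.51648712]
rack wrist 3430 ((0.41343003511428833, 0.25025027990341187), (0.07614992558956146, 0.20226654410362244), 28.88983917236328)
```

```bash
python3 -m inch '[[[0.3,0.01,0.03,-0.3,0,0,0],[0.3,0,0,-0.6,0,0,0],[0.3,0,0,-0.6,0,0,0],[0.3,0,0,-0.6,0,0,0],[0.3,0,0,-0.6,0,0,0],[0.3,0,0,-0.5,0,0,0],[0.3,0,0,-0.4,0,0,0],[0.3,0,0,-0.3,0,0,0],[0.3,0,0,-0.15,0,0,0],[0.3,0,0,-0.1,0,0,0],[0.3,0,0,0,0,0,0],[0.3,0,0,0,0,0,0]]]'; python3 w.py 4 top scene wrist
```

```text
time: 6.75
tool_pos: [0.4443, 0.1936, 0.088]
tool_rot: [0.0, 0.506, 0.863, 0.0]
ft_force: [-0.3, 0.6, -0.1]
gripper_width: 0.0443
grasp_force: 15.0
t 6.75 tcp [0.4443 0.1936 0.088 ] yawY 29.3 z [ 0.  0. -1.] w 0.0443 g 15.0 J [-0.91  0.33  0.43  2.17 -0.21  0.68  0.18] F [-0.3  0.6 -0.1]
```

View pics/scene4.png

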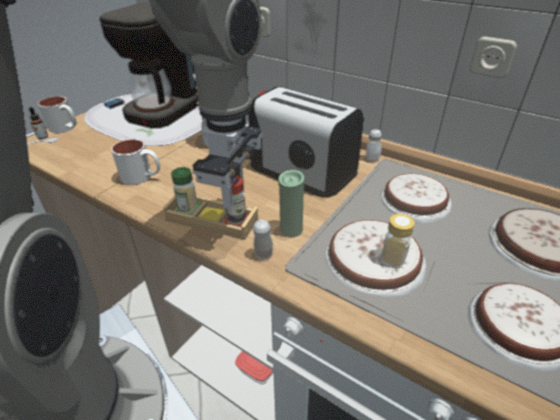

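The red jar is upright inside the red bay at about (236,200), and the green jar at (184,190) is undisturbed.

```bash
python3 -m inch '[[[0.3,0,0.02,-0.05,0,0,0],[0.3,0,0,-0.02,0,0,0],[0.3,0,0,0,0,0,0],[0.3,0,0,0,0,0,0]]]'; python3 w.py 4
```

```text
time: 7.23
tool_pos: [0.4443, 0.1951, 0.0851]
tool_rot: [0.0, 0.505, 0.863, 0.001]
ft_force: [0.6, -0.1, 5.1]
gripper_width: 0.0441
grasp_force: 15.0
t 7.23 tcp [0.4443 0.1951 0.0851] yawY 29.3 z [ 0.001  0.001 -1.   ] w 0.0441 g 15.0 J [-0.91  0.33  0.43  2.17 -0.22  0.68  0.18] F [ 0.6 -0.1  5.1]
```

Contact on the pad (5 N at the expected height). Release slowly and rise.

```bash
python3 -m inch '[[[0.6,0,0,0,0,0,0],[0.8,0,0,0,0,0,0],[1,0,0,0,0,0,0],[1,0,0,0,0,0,0],[1,0,0,0,0,0,0],[1,0,0,0,0,0,0],[1,0,0,0,0,0,0],[1,0,0,0.2,0,0,0],[1,0,0,0.4,0,0,0],[1,0,0,0.6,0,0,0],[1,0,0,0.8,0,0,0],[1,0,0,0.8,0,0,0],[1,0,0,0.8,0,0,0],[1,0,0,0.6,0,0,0],[1,0,0,0.2,0,0,0],[1,0,0,0,0,0,0]]]'; python3 w.py 5 wrist top
```

```text
time: 8.57
tool_pos: [0.4447, 0.1951, 0.2629]
tool_rot: [0.0, 0.505, 0.863, 0.002]
ft_force: [0.6, 0.9, -0.8]
gripper_width: 0.0937
grasp_force: 0.0
t 8.57 tcp [0.4447 0.1951 0.2629] yawY 29.3 z [ 0.003  0.003 -1.   ] w 0.0937 g 0.0 J [-1.01  0.07  0.49  2.   -0.04  1.08  0.01] F [ 0.6  0.9 -0.8]
```

View pics/wrist5.png

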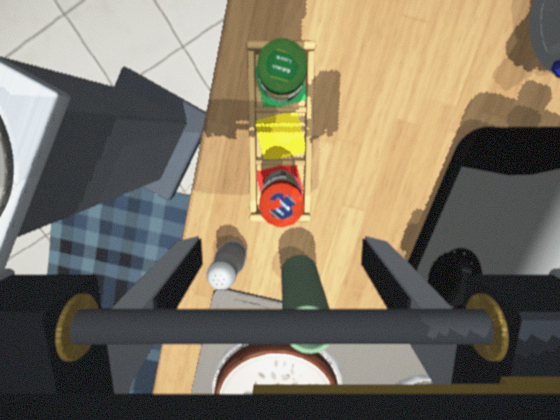

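The red jar stands free on the red pad (lid at (281,203)); the yellow pad at (282,137) and green lid at (284,66) are clear.

```bash
python3 - <<'E'
from h import *
f=dict(np.load("wrist5.npz"))
def circ(c,b,h,zl):
    W=world(f);m=(mask(f,c,b)&(W[...,2]>zl)).astype(np.uint8);k=np.vstack(cv2.findContours(m,0,2)[0]);(u,v),r=cv2.minEnclosingCircle(k);print(c,u,v,r,ray(f,u,v,h).round(4),"zd",np.percentile(W[m>0][:,2],[50,90]).round(4))
circ("red",(250,170,312,232),.121,.1);circ("green",(250,30,315,100),.118,.1)
W=world(f);m=mask(f,"yellow",(250,105,315,165))&(W[...,2]<.03);print(W[m].mean(0))
m=np.zeros_like(m);m[20:230,240:330]=1;P=W[m&(f["range_z"]>0)&(W[...,2]>.018)&(W[...,2]<.045)];print(cv2.minAreaRect(P[:,:2].astype(np.float32)))
E
python3 -m inch '[[[1,0.1,-0.5,0.2,0,0,0],[1,0.2,-0.8,0.2,0,0,0],[1,0.5,-0.8,0,0,0,0],[1,0.5,-0.8,0,0,0,0],[1,0.5,-0.8,0,0,0,0],[1,0.5,-0.8,0,0,0,0],[1,0.5,-0.8,0,0,0,0],[1,0.5,-0.8,0,0,0,0],[1,0.3,-0.8,0,0,0,0],[1,0.2,-0.4,0,0,0,0],[1,0.2,0,0,0,0,0],[1,0,0,0,0,0,0],[1,0,0,0,0,0,0]]]'; python3 w.py 6 wrist
```

```text
red 282.8020935058594 201.98565673828125 24.893388748168945 [0.4448 0.199  0.121 ] zd [0.1204 0.1214]
green 282.0 66.0 27.018611907958984 [0.3854 0.3034 0.118 ] zd [0.1172 0.1181]
[0.41366067 0.2496319  0.01169093]
((0.41359037160873413, 0.24995826184749603), (0.07608867436647415, 0.20301824808120728), 28.899658203125)
time: 9.75
tool_pos: [0.6035, -0.0966, 0.2751]
tool_rot: [-0.001, 0.505, 0.863, -0.001]
ft_force: [0.3, 0.1, 0.4]
gripper_width: 0.0938
grasp_force: 0.0
t 9.75 tcp [ 0.6035 -0.0966  0.2751] yawY 29.3 z [-0.002 -0.    -1.   ] w 0.0938 g 0.0 J [-0.5   0.34  0.71  1.73 -0.24  1.16  0.79] F [0.3 0.1 0.4]
```

View pics/wrist6.png

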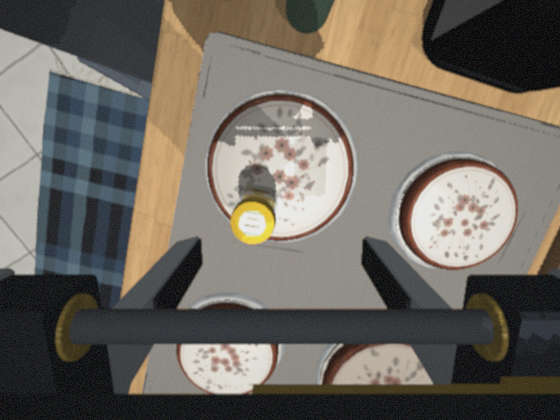

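The yellow lid is at (253,222), with the white label in its middle; nothing is near it.

```bash
python3 - <<'E'
from h import *
f=dict(np.load("wrist6.npz"));t=dict(np.load("top0.npz"))
def c(f,b):
    k=np.vstack(cv2.findContours(mask(f,"yellow",b).astype(np.uint8),0,2)[0]);return cv2.minEnclosingCircle(k)
W=world(f);P=W[195:248,228:280].reshape(-1,3);P=P[P[:,2]>.128];print("depth",P.mean(0),np.percentile(P[:,2],[50,95]),cv2.minEnclosingCircle(P[:,:2].astype(np.float32)))
a,r=c(f,(225,195,282,250));b,_=c(t,(400,142,432,176));print(a,r,ray(f,*a,.136),"tri",tri([f,t],[a,b]))
E
```

```text
depth [ 0.58650364 -0.12302669  0.1376368 ] [0.13549909 0.13680716] ((0.5800648927688599, -0.09068562090396881), 0.05614772066473961)
(251.8900146484375, 222.3394775390625) 22.531909942626953 [ 0.58658355 -0.12434252  0.136     ] tri (array([ 0.58680229, -0.12610585,  0.13224446]), array([0.00084699]))
```

```bash
python3 -m inch '[[[1,-0.22,-0.4,0,0,0,0],[1,-0.2,-0.31,-0.2,0,0,0],[1,0,0,-0.5,0,0,0],[1,0,0,-0.6,0,0,0],[1,0,0,-0.6,0,0,0],[1,0,0,-0.6,0,0,0],[1,0,0,-0.6,0,0,0],[1,0,0,-0.5,0,0,0],[1,0,0,-0.4,0,0,0],[1,0,0,-0.2,0,0,0],[1,0,0,-0.08,0,0,0],[1,0,0,0,0,0,0],[1,0,0,0,0,0,0]]]'; python3 w.py 7
```

```text
time: 10.88
tool_pos: [0.5873, -0.1259, 0.1062]
tool_rot: [0.0, 0.505, 0.863, 0.0]
ft_force: [0.0, 0.6, 0.7]
gripper_width: 0.0941
grasp_force: 0.0
t 10.88 tcp [ 0.5873 -0.1259  0.1062] yawY 29.3 z [ 0.001 -0.    -1.   ] w 0.0941 g 0.0 J [-0.37  0.51  0.62  1.91 -0.39  0.84  0.97] F [0.  0.6 0.7]
```

Close and lift.

```bash
python3 -m inch '[[[0.5,0,0.02,-0.04,0,0,0],[0.3,0,0,0,0,0,0],[0.3,0,0,0,0,0,0],[0.3,0,0,0,0,0,0],[0.3,0,0,0,0,0,0],[0.3,0,0,0,0,0,0],[0.3,0,0,0,0,0,0],[0.3,0,0,0,0,0,0],[0.3,0,0,0,0,0,0],[0.3,0,0,0,0,0,0],[0.3,0,0,0,0,0,0],[0.3,0,0,0,0,0,0],[0.3,0,0,0,0,0,0]]]' 18; python3 w.py 7
```

```text
time: 11.97
tool_pos: [0.5871, -0.1249, 0.1039]
tool_rot: [-0.0, 0.505, 0.863, -0.0]
ft_force: [-0.8, 0.6, 0.2]
gripper_width: 0.0453
grasp_force: 18.0
t 11.97 tcp [ 0.5871 -0.1249  0.1039] yawY 29.3 z [-0. -0. -1.] w 0.0453 g 18.0 J [-0.37  0.51  0.62  1.91 -0.39  0.84  0.97] F [-0.8  0.6  0.2]
```

```bash
python3 -m inch '[[[0.3,0,0,0.2,0,0,0],[0.3,0,0,0.4,0,0,0],[0.3,0,0,0.6,0,0,0],[0.3,0,0,0.6,0,0,0],[0.3,0,0,0.6,0,0,0],[0.3,0,0,0.6,0,0,0],[0.3,-0.1,0.1,0.5,0,0,0],[0.3,-0.3,0.3,0.3,0,0,0],[0.3,-0.4,0.5,0.1,0,0,0],[0.3,-0.4,0.6,0,0,0,0],[0.3,-0.4,0.6,0,0,0,0],[0.3,-0.4,0.6,0,0,0,0],[0.3,-0.4,0.6,0,0,0,0],[0.3,-0.3,0.6,0,0,0,0],[0.3,-0.3,0.6,0,0,0,0],[0.3,-0.2,0.6,0,0,0,0],[0.3,-0.2,0.6,0,0,0,0],[0.3,-0.2,0.6,0,0,0,0],[0.3,-0.2,0.6,0,0,0,0],[0.3,-0.1,0.6,0,0,0,0]]]'; python3 -m inch '[[[0.3,-0.1,0.5,0,0,0,0],[0.3,-0.1,0.5,0,0,0,0],[0.3,-0.1,0.4,0,0,0,0],[0.3,-0.1,0.3,0,0,0,0],[0.3,-0.04,0.16,0,0,0,0],[0.3,0,0,0,0,0,0],[0.3,0,0,0,0,0,0]]]'; python3 w.py 8 scene wrist
```

```text
time: 13.63
tool_pos: [0.4301, 0.1759, 0.2604]
tool_rot: [-0.0, 0.505, 0.863, 0.0]
ft_force: [0.7, -0.3, -1.8]
gripper_width: 0.0449
grasp_force: 18.0
time: 14.22
tool_pos: [0.4136, 0.2488, 0.2599]
tool_rot: [0.0, 0.506, 0.863, -0.0]
ft_force: [-0.1, -0.1, -1.4]
gripper_width: 0.0455
grasp_force: 18.0
t 14.22 tcp [0.4136 0.2488 0.2599] yawY 29.3 z [-0. -0. -1.] w 0.0455 g 18.0 J [-1.09  0.07  0.44  2.01 -0.03  1.07 -0.12] F [-0.1 -0.1 -1.4]
```

View pics/scene8.png

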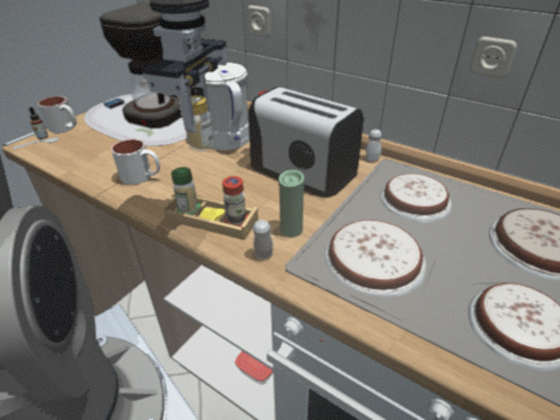

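The yellow jar is held upright at about (200,120), over the yellow bay; the red jar (234,198) and the green jar (184,190) stand in place, with the candle and pepper unmoved.

```bash
python3 - <<'E'
from h import *
f=dict(np.load("wrist8.npz"));W=world(f);m=mask(f,"yellow")&(W[...,2]>.25)&(W[...,2]<.32);P=W[m];print("wrist lid",m.sum(),P.mean(0),np.percentile(P[:,2],[5,50,95]),P[:,:2].min(0),P[:,:2].max(0))
f=dict(np.load("scene8.npz"));W=world(f);m=np.zeros(W.shape[:2],bool);m[95:150,188:215]=1;h=cv2.cvtColor(f["frame"],cv2.COLOR_BGR2HSV)
P=W[m&(h[...,0]>12)&(h[...,0]<36)&(h[...,1]>70)&(W[...,0]<.45)&(W[...,2]>.15)&(W[...,2]<.32)];print("scene jar",len(P),np.percentile(P[:,2],[2,98]) if len(P) else 0)
for lo in np.arange(.19,.3,.02):
    Q=P[(P[:,2]>lo)&(P[:,2]<lo+.02)]
    if len(Q)>3:print(lo.round(2),np.median(Q,0).round(4))
E
python3 -m inch '[[[0.3,0,0.01,-0.3,0,0,0],[0.3,0,0,-0.5,0,0,0],[0.3,0,0,-0.5,0,0,0],[0.3,0,0,-0.5,0,0,0],[0.3,0,0,-0.4,0,0,0],[0.3,0,0,-0.2,0,0,0],[0.3,0,0,0,0,0,0],[0.3,0,0,0,0,0,0]]]'; python3 w.py 9 scene wrist
```

```text
wrist lid 2841 [0.40919806 0.25762488 0.29047922] [0.27967341 0.29141521 0.29244974] [0.39225629 0.2348313 ] [0.4372154  0.27097346]
scene jar 380 [0.20377529 0.29208111]
0.19 [0.3956 0.2361 0.2059]
0.21 [0.3969 0.2364 0.2202]
0.23 [0.4007 0.2292 0.2347]
0.25 [0.4028 0.2277 0.2524]
0.27 [0.4121 0.2295 0.2809]
0.29 [0.4228 0.2368 0.2911]
time: 14.98
tool_pos: [0.4138, 0.2495, 0.1642]
tool_rot: [0.0, 0.506, 0.863, -0.0]
ft_force: [0.2, 0.9, -0.6]
gripper_width: 0.045
grasp_force: 18.0
t 14.98 tcp [0.4138 0.2495 0.1642] yawY 29.2 z [-0. -0. -1.] w 0.0450 g 18.0 J [-1.06  0.19  0.43  2.11 -0.11  0.86 -0.05] F [ 0.2  0.9 -0.6]
```

```bash
python3 -m inch '[[[0.3,0,0,-0.3,0,0,0],[0.3,0,0,-0.4,0,0,0],[0.3,0,0,-0.4,0,0,0],[0.3,0,0,-0.3,0,0,0],[0.3,0,0,-0.15,0,0,0],[0.3,0,0,-0.05,0,0,0],[0.3,0,0,0,0,0,0],[0.3,0,0,0,0,0,0],[0.3,0,0,0,0,0,0],[0.3,0,0,0,0,0,0]]]'; python3 w.py 10 scene wrist; python3 - <<'E'
import cv2
a=cv2.imread("pics/scene10.png")[130:260,130:330];b=cv2.imread("pics/wrist10.png")[0:340,180:400]
a=cv2.resize(a,(523,340));cv2.imwrite("pics/c10.png",cv2.hconcat([a,b]))
E
```

```text
time: 15.92
tool_pos: [0.4138, 0.2501, 0.1005]
tool_rot: [0.0, 0.505, 0.863, 0.001]
ft_force: [-0.1, -0.2, -0.9]
gripper_width: 0.0453
grasp_force: 18.0
t 15.92 tcp [0.4138 0.2501 0.1005] yawY 29.3 z [ 0.001  0.001 -1.   ] w 0.0453 g 18.0 J [-1.02  0.3   0.4   2.16 -0.18  0.71  0.01] F [-0.1 -0.2 -0.9]
```

View pics/c10.png

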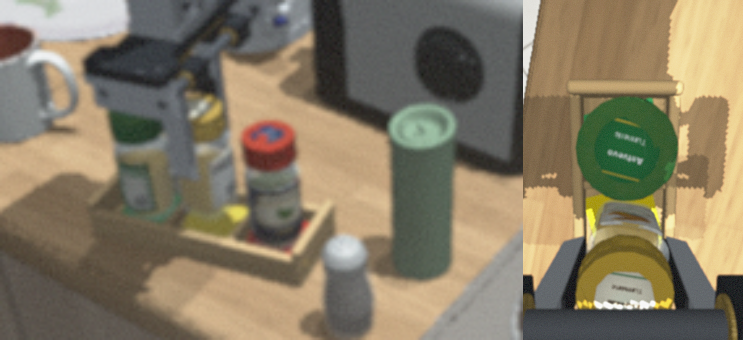

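The left crop shows the red jar upright on its pad (270,185) and the yellow jar hovering between red and green (210,160). The right crop shows the yellow lid (625,280) clear of the green one. Wrist force is near zero, so nothing is touching.

```bash
python3 -c "
from cell import env
print(env.sign_off())"
```

```text
the job is handed in; nothing more can be done
None
```

The job is handed in (sign-off gave no verdict): the red jar stands released on the red pad, the green jar, candle and pepper look undisturbed, and the yellow jar is held upright about 2 cm above the yellow pad.

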